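# Weigh a hammer head and seat it in the right nest

## Robot

A 6-joint arm with a two-finger parallel gripper is mounted at the origin on the work surface. World frame = base frame: x ahead of the robot, y to its left, z up, the work surface at z = 0. Lengths are in mm, angles in rad, forces in N, time in s.
With the tool pointing down it reaches from about 425 to 1125 mm from the base axis. Payload 14.9 kg.
Tool frame: the origin (TCP) lies at the very end of the fingers, on their centre line; the grasp point (between the pads) lies 19 mm behind it; x points along the fingers, y is the direction in which the jaws open and shut, and the axes are right-handed (so a half turn about x gives the same grasp; the last joint's range is limited). The gripper opens to 91 mm and grips with 3 to 60 N. Pads are 32 mm wide; open, the fingers measure 118 mm over their backs; the gripper's body (76 mm by 178 mm) begins 60 mm behind the grasp point.
Start: joints at [-1.142, 0.379, 1.734, -0, 1.028, -0.033], TCP at [311.89, -626.692, 213.932] pointing down, gripper open.
Joint ranges: [-2.77, 2.77], [-0.74, 2.19], [0, 2.66], [-1.06, 4.2], [0.31, 2.87], [-3.08, 3.08]. Speed limits (rad/s): [1.89, 1.89, 2.39, 3.14, 3.14, 3.14].

## Interface

Orientations are given as a rotation vector (axis times angle).
In Python, from workcell import * gives the robot as it stands. The module is installed in compiled form; this text tells all that it offers.
- The arm moves only by the tool carry_out, never from a script. Its argument "deltas" is a list of rows, each an object with "slide": the shift along the world's x, y, z in mm, a list of three; "twist": the turn, a rotation vector about the world's x, y, z in degrees, a list of three. A call has exactly 10 rows; each row shifts and turns the commanded pose from where the row before left it; what a row does not reach is not made up. A row lasts 1/8 s, in which the tool goes at most 62.5 mm and 10.7 degrees, less where a joint would pass 70% of its speed; a pose out of reach is approached as far as the arm can. A call with a gripper value outside its range is refused whole. "claw" is the opening, from 0 (shut) to 1 (fully open), set as the call begins (left out, the last holds). The fingers move at their own pace and stop on an object; "grip_force" is the grip in N (left out, the last holds). Time passes only in rows, so rows that do not move let the fingers close, or fill a call up. It gives the time, the measured TCP pose, the force and the opening at its end, in the units of the state.
- observe(): the state, without advancing time (a new reading comes with each control period).
- grab_frame(name): name is "scene" or "top" or "wrist"; returns a dict with "color" (480x640x3 uint8, red, green, blue), "depth" (480x640 float32, mm along the optical axis (not along the pixel's ray), 0 where there is no reading), "mtx" (3x3 intrinsics, pixels), "distortion" ([k1, k2, p1, p2, k3] as OpenCV has them; the pictures are not rectified), "rvec" (rotation vector, rad) and "tvec" (3), from world to camera coordinates, as OpenCV has them; the wrist camera has in their place "mount" (4x4, takes a point from camera to tool coordinates, whose origin is the TCP and whose axes are the tool frame's). Camera axes: x right, y down, z forward; pixel columns grow to the right and rows downward; lengths in mm; the calibration is good to about 2 mm. A picture is of the moment at which its call begins: read the wrist's pose just before it.
- finish_job(): hands the job in, once; it reports no verdict.
The state is a dict: "time_s": time; "joint_pos": joint angles; "qvel": joint speeds; "joint_torque": joint torques, N m; "tool_pos": TCP position; "ee_rot": TCP orientation; "ft_force": force on the tool from outside, world axes, zero at the start; "wrist_torque": the same for the moment, N m; "gripper_width": finger opening in mm.
Only numpy, scipy, OpenCV 4.12 (cv2) and the standard library are available. Lean on these libraries where they do the work, as an engineer would, in place of code of your own. Each camera call takes 0.05 s, during which the arm holds its last target. There are 200 camera calls.

## Task

Set the loose hammer head gently on the balance pan, let go and watch the beam. If the pan sinks below level the head has its full weight and belongs in the nest with one post; if the pan stays above level it is light and belongs in the nest with two posts (nearly level: either nest will do). Lay it in that nest's channel, slide it against the stiff shoe until the shoe is fully in, press it home with a steady push of about 17 N (never more than 24 N) for at least half a second, then let go and leave everything else on the bench alone.

Things in the scene. Friction and masses are not known exactly. Their poses are not given: they have to be found in the camera images.
- head_center (a point): steel double-faced hammer head, no handle, lying on the bench eye up: 80 mm long, 32 wide, 40 high; flat-sided waist 48 mm long with a dark oval eye on top, a round face 31 mm across at each end. Point: its centre, 20 mm above its underside; x along its length, z up; both ends are alike. Weighs 0.32 to 0.70 kg (a light one has a hidden void); full weight is 0.50 kg
- head: the same hammer head; origin at the centre of its underside
- balance_top (a point): grey fixed bench balance, base 80 x 300 mm; this point is the pivot of its beam, 58 mm above the bench. Its y runs along the beam towards the pan (100 mm from the pivot), the brass counterweight and the pointer are on the -y side
- beam (a joint): tilt of the balance beam (rad): 0 = pan fully up (its rest when empty or when the head is light), 0.12 = level (exactly full weight), 0.24 = pan fully down (head heavier than full weight). Settles in 1 to 2 s; only heads within about 8% of full weight rest between the stops. The pan drops 24 mm from stop to stop
- pan_floor (a point): centre of the balance pan's inner floor, a steel tray 108 x 62 mm inside (long side along x) with a rim 5 mm high; a linkage keeps it level; about 92 mm above the bench when up. x is along the long side of the pan, y along the beam
- pan: the same pan; origin 22 mm below its floor
- nest_full_floor (a point): FULL-WEIGHT nest: grey steel nest, base 200 x 76 mm, an open-topped channel along its x, ONE round post (14 mm thick) on the block at its +x end. Point: middle of the channel floor, 6 mm above the bench; x along the channel towards shoe and end block, z up. Channel 38 mm wide, walls 8 mm high above its floor from x = -100 to +70 mm, open at -x. Head fully home: its centre at x = about +10 mm, 20 mm above this point.
- nest_full: the full-weight nest (one post) as a whole; origin 6 mm below the point above
- shoe_full: sliding stop in the full-weight nest: a wooden shoe 34 mm wide with a rubber front face 30 mm wide and 26 mm high; origin at the middle of that face's lower edge, axes as the nest's. It slides along the nest's x only, its face at x = 30 mm (out; starts up to 6 mm in) to 50 mm (fully in). Moves stiffly (about 8 N), stays where left, slightly springy end stop (about 0.1 mm per N)
- nest_light_floor (a point): LIGHT nest: grey steel nest, base 200 x 76 mm, an open-topped channel along its x, TWO round posts (14 mm thick) side by side on the block at its +x end. Point: middle of the channel floor, 6 mm above the bench; x along the channel towards shoe and end block, z up. Channel 38 mm wide, walls 8 mm high above its floor from x = -100 to +70 mm, open at -x. Head fully home: its centre at x = about +10 mm, 20 mm above this point.
- nest_light: the light nest (two posts) as a whole; origin 6 mm below the point above
- shoe_light: sliding stop in the light nest: a wooden shoe 34 mm wide with a rubber front face 30 mm wide and 26 mm high; origin at the middle of that face's lower edge, axes as the nest's. It slides along the nest's x only, its face at x = 30 mm (out; starts up to 6 mm in) to 50 mm (fully in). Moves stiffly (about 8 N), stays where left, slightly springy end stop (about 0.1 mm per N)
- awl: wood-handled awl, 120 mm long, 20 mm thick, lying left of the hammer head's area (bystander)
- pliers: red-handled pliers, 145 mm long, near the robot (bystander)
- rivet_tin: small open aluminium tin, 52 mm across, 30 mm high, right of the hammer head's area (bystander)
- bar_offcut: steel bar offcut 110 x 25 x 12 mm near the robot (bystander)
Not all that is in view belongs to the job. Of the things shaped like the head, the bare steel one is meant.

How it is judged (in metres and radians):
On the way, in this order (a step that is already met when the one before it is completed fails the run):
1. the head lies on the balance pan, let go and at rest (contact force between head and pan above 2.5 N and contact force between the fingers and head below 0.1 N and linear speed of head below 0.02 m/s and horizontal distance between head_center and pan_floor below 0.035 m), for 0.4 s.
2. the head is pressed home in a nest: shoe fully in and pushed with 13 N or more for 0.4 s (((x of shoe_full in the frame of nest_full_floor above 0.0485 m and contact force between head and shoe_full above 13 N) or (x of shoe_light in the frame of nest_light_floor above 0.0485 m and contact force between head and shoe_light above 13 N))), for 0.4 s.
At the end, for the whole second after the job is handed in: Head released, at rest, flat and eye up in the right nest (one post if 0.50 kg or more, two posts if less; either within 3%), within 5 mm of home (x = 10 mm) and of the channel's centre line, 0.12 rad of its direction; that nest's shoe within 1.5 mm of its full 20 mm travel (((y of head_center in the frame of nest_full_floor between -0.005 and 0.005 m and x of head_center in the frame of nest_full_floor between 0.005 and 0.015 m and z of head_center in the frame of nest_full_floor below 0.024 m and angle between the x axis of head_center and the x axis of nest_full_floor, either way round below 0.12 rad and angle between head_center's own z axis and vertical below 0.06 rad and x of shoe_full in the frame of nest_full_floor above 0.0485 m and contact force between head and nest_full above 4.75785 N) or (y of head_center in the frame of nest_light_floor between -0.005 and 0.005 m and x of head_center in the frame of nest_light_floor between 0.005 and 0.015 m and z of head_center in the frame of nest_light_floor below 0.024 m and angle between the x axis of head_center and the x axis of nest_light_floor, either way round below 0.12 rad and angle between head_center's own z axis and vertical below 0.06 rad and x of shoe_light in the frame of nest_light_floor above 0.0485 m and contact force between head and nest_light between 2.5 and 5.05215 N)) and linear speed of head below 0.01 m/s and contact force between the fingers and head below 0.1 N); the robot touches nothing.
It fails at once if the head is pushed against a shoe with more than 24 N (contact force between head and shoe_full above 24 N or contact force between head and shoe_light above 24 N).
It fails at once if the balance pan is loaded or struck with more than 25 N (contact force between anything else and pan above 25 N).
It fails at once if a bystander on the bench is moved by more than 30 mm (distance of any of awl, pliers, rivet_tin, bar_offcut from where it was at the start of the episode above 0.03 m).
It also fails if it takes over 69 s, if anything falls off the work surface, if the arm or the gripper's body presses on something with over 40 N, if the wrist force passes 120 N, or if a joint passes its speed limit or range.

## Working session

There is one attempt and no reset: what is moved stays moved. The work goes in short steps, Python scripts to look and compute and a tool call to move; the robot and the scene stay as the last step left them, time stands still between calls to the robot, and variables do not carry over. Pictures are saved under pics/ and viewed, about 8 in all and at most 12, crops included, and the job is handed in when it is done.

Besides the shell and the picture viewer there is one more tool, called after "Emit:" as a command line: name --argument value ..., lists and objects as JSON in quotes. carry_out: Moves the arm, as the interface text tells. Its arguments: {"type":"object","properties":{"deltas":{"type":"array"},"claw":{"type":"number"},"grip_force":{"type":"number"}},"required":["deltas"]}

```bash
mkdir -p pics
cat > h.py <<'E'
from workcell import *
import numpy as np, cv2
def save(n,f,c=None,s=1):
    im=f["color"][:,:,::-1]
    if c: im=im[c[1]:c[3],c[0]:c[2]]
    if s!=1: im=cv2.resize(im,None,fx=s,fy=s,interpolation=cv2.INTER_CUBIC)
    cv2.imwrite("pics/"+n+".png",im)
def pose(f,st=None):
    # returns R (cam->world), origin
    if "rvec" in f:
        R=cv2.Rodrigues(np.array(f["rvec"],float))[0].T
        return R,-R@np.array(f["tvec"],float).ravel()
    T=np.array(f["mount"],float);Rt=cv2.Rodrigues(np.array(st["ee_rot"],float))[0]
    return Rt@T[:3,:3],Rt@T[:3,3]+np.array(st["tool_pos"])
def rays(f,px):
    p=cv2.undistortPoints(np.array(px,float).reshape(-1,1,2),np.array(f["mtx"]),np.array(f["distortion"]))[:,0]
    return np.c_[p,np.ones(len(p))]
def onplane(f,px,z,st=None):
    R,o=pose(f,st);d=rays(f,px)@R.T
    return o+d*((z-o[2])/d[:,2])[:,None]
def cloud(f,st=None):
    R,o=pose(f,st);v,u=np.mgrid[0:480,0:640]
    d=rays(f,np.c_[u.ravel(),v.ravel()])*f["depth"].reshape(-1,1)
    P=d@R.T+o;P[f["depth"].ravel()==0]=np.nan
    return P.reshape(480,640,3)
E
python3 - <<'E'
from h import *
s=observe();print(s)
import pickle
for n in("scene","top"):
    f=grab_frame(n);save(n+"0",f);pickle.dump(f,open(n+"0.pkl","wb"));print(n,pose(f)[1])
E
```

```text
{'time_s': 0.0, 'joint_pos': array([-1.14229913e+00,  3.79413050e-01,  1.73478185e+00, -1.41761010e-07,
        1.02846011e+00, -3.33159337e-02]), 'qvel': array([-0.00123021,  0.00023985,  0.00111329, -0.00113469, -0.00137599,
       -0.00096799]), 'joint_torque': array([ 1.13255730e-03, -7.63719177e+01, -4.34373128e+01,  6.51230291e-02,
        4.25889599e-02, -1.37019588e-04]), 'tool_pos': array([ 311.72383876, -626.32629845,  213.28457799]), 'ee_rot': array([ 1.96479816,  0.46302464, -1.96521937]), 'ft_force': array([ 0.38118677,  0.37276705, -0.04227474]), 'wrist_torque': array([-0.02928086, -0.03245607,  0.02152097]), 'gripper_width': 90.95437636676373}
scene [ 973.23043521 -849.15534596  919.74791594]
top [410.93731156  -7.83520078 898.43826267]
```

View pics/top0.png

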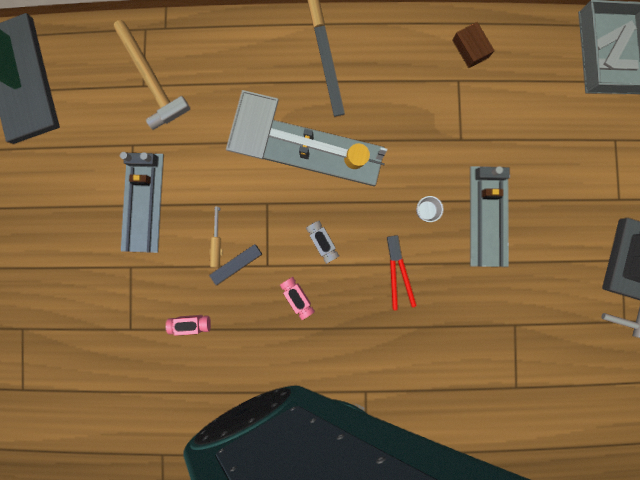

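View pics/scene0.png

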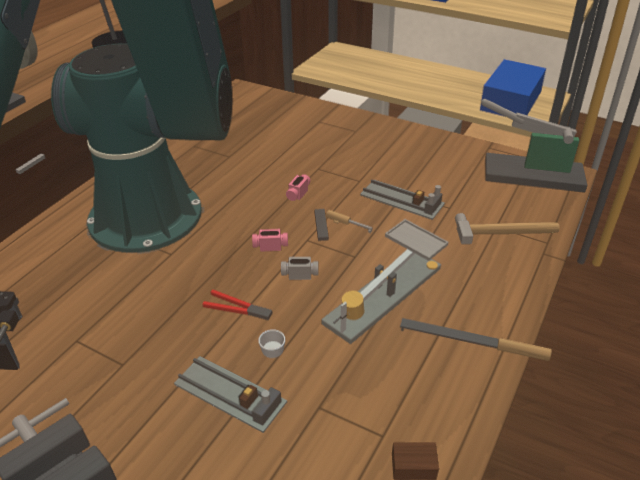

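Top view: the two-post (light) nest is at (141,200), with posts at (125,156) and (144,156). The one-post nest is at (490,215), the pan at (253,125), the pivot at (307,143) and the brass counterweight at (358,155).

Head candidates are the grey loose head (323,242), two pink-painted heads (297,298) and (188,326), and a hammer with a handle (167,112). The grey one fits because it is bare steel with no handle. I'll confirm it in an enlarged crop while measuring.

Run:
```python
from h import *
import pickle
f=pickle.load(open("top0.pkl","rb"));g=pickle.load(open("scene0.pkl","rb"))
a=cv2.resize(f["color"][205:275,280:365,::-1],(400,330),interpolation=cv2.INTER_CUBIC)
b=cv2.resize(g["color"][235:295,262:337,::-1],(400,330),interpolation=cv2.INTER_CUBIC)
cv2.imwrite("pics/cand.png",np.hstack([a,b]))
C=cloud(f)
def blob(box,z0,z1,n):
    x0,y0,x1,y1=box
    Z=C[y0:y1,x0:x1,2];m=((Z>z0)&(Z<z1)).astype(np.uint8)
    k,l,st,c=cv2.connectedComponentsWithStats(m)
    if k<2: print(n,"none");return
    i=1+np.argmax(st[1:,4]);P=C[y0:y1,x0:x1][l==i]
    r=cv2.minAreaRect(P[:,:2].astype(np.float32));bx=cv2.boxPoints(r)
    e=bx[1]-bx[0];e2=bx[2]-bx[1];e=e if np.linalg.norm(e)>np.linalg.norm(e2) else e2
    print(n,"c",np.round(r[0],1),"size",np.round(r[1],1),"long dir deg",round(np.degrees(np.arctan2(e[1],e[0])),1),"z",np.nanmedian(P[:,2]).round(1),len(P))
blob((295,210,350,275),15,60,"head")
blob((295,210,350,275),34,60,"headtop")
blob((220,85,285,165),80,110,"pan")
blob((225,85,400,195),5,30,"balbase")
blob((110,140,175,260),2.5,9,"nestL base")
blob((110,140,175,260),10,80,"nestL hi")
blob((460,155,520,275),2.5,9,"nestF base")
blob((460,155,520,275),10,80,"nestF hi")
for p in[(600,350),(60,200),(300,225),(400,330)]:print(p,C[p[1],p[0]].round(1))
for n,p in dict(piv=(307,143),cw=(358,155),pl1=(393,238),tin=(430,208),awltip=(216,208),awlend=(215,265),off1=(258,249),off2=(214,281),plend1=(395,308),plend2=(412,304),shoeL=(140,180),shoeF=(492,194),postL1=(125,156),postL2=(144,156),postF=(503,172)).items(): print(n,C[p[1],p[0]].round(1))
```

```text
head c [447.   -3.6] size [79.5 31.8] long dir deg 28.4 z 38.3 665
headtop c [447.8  -3.2] size [49.6 31.8] long dir deg 28.4 z 39.4 420
pan c [659.4 120.6] size [ 69.4 114.4] long dir deg -15.9 z 93.2 2358
balbase c [607.7  -4.3] size [230.3  45.1] long dir deg 75.1 z 15.2 2268
nestL base c [500.  363.5] size [ 38.2 135.1] long dir deg -2.8 z 5.4 1164
nestL hi c [530.  360.1] size [ 62.1 194.4] long dir deg -3.3 z 24.0 1145
nestF base c [ 468.2 -336.5] size [ 40.8 147. ] long dir deg -2.2 z 5.3 1241
nestF hi c [ 492.1 -339.3] size [ 62.  193.2] long dir deg -0.1 z 25.9 1111
(600, 350) [ 222.  -559.     1.1]
(60, 200) [ 5.407e+02  5.344e+02 -1.000e-01]
(300, 225) [4.819e+02 4.040e+01 1.000e-01]
(400, 330) [ 271.6 -154.6   -2.9]
piv [630.9  22.4  62.9]
cw [606.7 -72.7  62.9]
pl1 [ 453.1 -142.6    8.9]
tin [ 511.7 -218.     6.1]
awltip [516.8 205.2  13.8]
awlend [404.7 205.5  20.4]
off1 [435.  122.8  10.8]
off2 [373.2 210.2   9.4]
plend1 [ 316.4 -143.5   10. ]
plend2 [ 323.5 -177.2    8.5]
shoeL [572.1 351.2  33.3]
shoeF [ 534.4 -333.3   34.1]
postL1 [614.3 370.9  59.2]
postL2 [613.3 333.6  59.1]
postF [ 577.4 -357.    34. ]
```

View pics/cand.png

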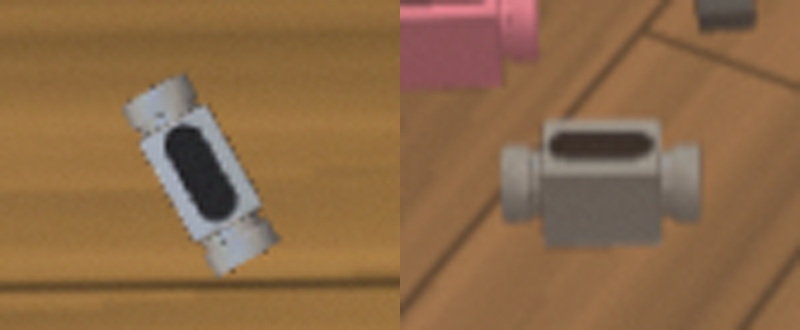

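The crop confirms it: bare grey steel head, dark oval eye up, lying flat. Now I'll work out the tool axes and the shifts.

```bash
cat >> h.py <<'E'
def tool(s=None):
    s=s or observe();R=cv2.Rodrigues(np.array(s["ee_rot"],float))[0]
    print("t",round(s["time_s"],2),"tcp",np.round(s["tool_pos"],1),"xaxis",R[:,0].round(3),"yaw(y)",round(np.degrees(np.arctan2(R[1,1],R[0,1])),2),"F",np.round(s["ft_force"],2),"w",round(s["gripper_width"],1),"q",np.round(s["joint_pos"],2))
    return s,R
E
python3 -c "
from h import *
s,R=tool();print(R.round(3));print(grab_frame('wrist')['mount'])"
```

```text
t 0.1 tcp [ 311.7 -626.4  213.3] xaxis [-0.     0.001 -1.   ] yaw(y) -63.54 F [-0.25  0.52  0.15] w 91.0 q [-1.14  0.38  1.73 -0.    1.03 -0.03]
[[-0.     0.446 -0.895]
 [ 0.001 -0.895 -0.446]
 [-1.    -0.001  0.   ]]
[[ 1.17219465e-04 -2.88685735e-01  9.57423905e-01 -1.71086442e+02]
 [ 9.99999166e-01  1.26522652e-03  2.59063389e-04  3.79427814e-01]
 [-1.28614602e-03  9.57423076e-01  2.88685642e-01 -8.22224582e+01]
 [ 0.00000000e+00  0.00000000e+00  0.00000000e+00  1.00000000e+00]]
```

Emit:
carry_out --deltas '[{"slide": [13,60,0],"twist": [0,0,0.2]},{"slide": [13,60,0],"twist": [0,0,0.2]},{"slide": [13,60,0],"twist": [0,0,0.2]},{"slide": [13,60,0],"twist": [0,0,0.2]},{"slide": [13,60,0],"twist": [0,0,0.2]},{"slide": [13,60,0],"twist": [0,0,0.2]},{"slide": [13,60,0],"twist": [0,0,0.2]},{"slide": [13,60,0],"twist": [0,0,0.2]},{"slide": [13,60,0],"twist": [0,0,0.2]},{"slide": [13,60,0],"twist": [0,0,0.2]}]' --claw 1 --grip_force 40

```text
time_s: 1.4
tool_pos: [442.0, -24.7, 214.2]
ee_rot: [1.944, 0.492, -1.943]
ft_force: [2.1, -1.3, 0.1]
gripper_width: 91.3
```

Run:
```python
from h import *
s,R=tool();f=grab_frame("wrist");save("w1",f)
C=cloud(f,s)
m=(C[...,2]>35)&(C[...,2]<44)&(np.hypot(C[...,0]-447,C[...,1]+3)<60)
P=C[m];print(m.sum(),cv2.minAreaRect(P[:,:2].astype(np.float32)))
```

```text
t 1.4 tcp [442.  -24.7 214.2] xaxis [ 0.001 -0.    -1.   ] yaw(y) -61.54 F [ 2.1  -1.28  0.11] w 91.3 q [-0.11 -0.05  2.24 -0.    0.95  0.97]
2100 ((447.41473388671875, -3.8469619750976562), (78.90959930419922, 31.973590850830078), 28.518146514892578)
```

Emit:
carry_out --deltas '[{"slide": [2,8,-25],"twist": [0,0,0]},{"slide": [2,8,-25],"twist": [0,0,0]},{"slide": [1.5,7,-25],"twist": [0,0,0]},{"slide": [0,0,-25],"twist": [0,0,0]},{"slide": [0,0,-20],"twist": [0,0,0]},{"slide": [0,0,-15],"twist": [0,0,0]},{"slide": [0,0,-5],"twist": [0,0,0]},{"slide": [0,0,0],"twist": [0,0,0]},{"slide": [0,0,0],"twist": [0,0,0]},{"slide": [0,0,0],"twist": [0,0,0]}]'

```text
time_s: 2.7
tool_pos: [447.7, -3.7, 74.4]
ee_rot: [1.944, 0.493, -1.942]
ft_force: [1.2, 0.9, 0.6]
gripper_width: 91.3
```

Emit:
carry_out --deltas '[{"slide": [0,0,-20],"twist": [0,0,0]},{"slide": [0,0,-20],"twist": [0,0,0]},{"slide": [0,0,-12],"twist": [0,0,0]},{"slide": [0,0,-6],"twist": [0,0,0]},{"slide": [0,0,-4],"twist": [0,0,0]},{"slide": [0,0,0],"twist": [0,0,0]},{"slide": [0,0,0],"twist": [0,0,0]},{"slide": [0,0,0],"twist": [0,0,0]},{"slide": [0,0,0],"twist": [0,0,0]},{"slide": [0,0,0],"twist": [0,0,0]}]'

```text
time_s: 3.95
tool_pos: [447.4, -3.7, 12.0]
ee_rot: [1.944, 0.493, -1.943]
ft_force: [0.0, -0.3, -0.9]
gripper_width: 91.5
```

Emit:
carry_out --deltas '[{"slide": [0,0,0],"twist": [0,0,0]},{"slide": [0,0,0],"twist": [0,0,0]},{"slide": [0,0,0],"twist": [0,0,0]},{"slide": [0,0,0],"twist": [0,0,0]},{"slide": [0,0,0],"twist": [0,0,0]},{"slide": [0,0,0],"twist": [0,0,0]},{"slide": [0,0,0],"twist": [0,0,0]},{"slide": [0,0,0],"twist": [0,0,0]},{"slide": [0,0,0],"twist": [0,0,0]},{"slide": [0,0,0],"twist": [0,0,0]}]' --claw 0.25 --grip_force 40

```text
time_s: 5.2
tool_pos: [447.4, -3.7, 11.9]
ee_rot: [1.943, 0.493, -1.943]
ft_force: [-0.7, 0.5, -0.2]
gripper_width: 32.1
```

Emit:
carry_out --deltas '[{"slide": [0,0,10],"twist": [0,0,0]},{"slide": [0,0,30],"twist": [0,0,0]},{"slide": [0,0,40],"twist": [0,0,0]},{"slide": [0,0,40],"twist": [0,0,0]},{"slide": [10,6,30],"twist": [0,0,-7]},{"slide": [40,23,0],"twist": [0,0,-7]},{"slide": [50,30,0],"twist": [0,0,-10]},{"slide": [50,30,0],"twist": [0,0,-10]},{"slide": [40,23,0],"twist": [0,0,-7]},{"slide": [22,12,0],"twist": [0,0,-3]}]'

```text
time_s: 6.45
tool_pos: [660.6, 121.5, 162.0]
ee_rot: [-2.075, 0.285, 2.076]
ft_force: [-0.3, -0.4, -5.0]
gripper_width: 31.8
```

Run:
```python
from h import *
s,R=tool();f=grab_frame("wrist")
C=cloud(f,s)
m=((C[...,2]>86)&(C[...,2]<101)&(np.hypot(C[...,0]-659,C[...,1]-121)<75))
P=C[m];print(m.sum(),cv2.minAreaRect(P[:,:2].astype(np.float32)),np.median(P[:,2]))
save("w2",f)
f=grab_frame("top");save("t2",f,(200,70,400,200),3)
```

```text
t 6.45 tcp [660.6 121.5 162. ] xaxis [-0. -0. -1.] yaw(y) -105.66 F [-0.3  -0.41 -4.99] w 31.8 q [0.15 0.4  1.82 0.   0.93 1.99]
7872 ((682.3557739257812, 114.06798553466797), (68.46353149414062, 66.92753601074219), 75.12259674072266) 94.05609622959743
```

View pics/w2.png

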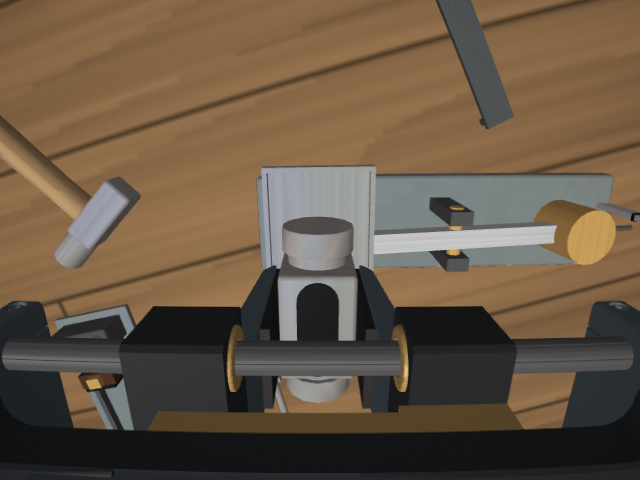

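Wrist view: the head sits square in the jaws at (318,320), lined up over the pan at (318,215). The pan centre agrees within 2 mm, so I'll lower it.

Emit:
carry_out --deltas '[{"slide": [-1,-1,-15],"twist": [0,0,0.5]},{"slide": [0,0,-15],"twist": [0,0,0]},{"slide": [0,0,-12],"twist": [0,0,0]},{"slide": [0,0,-6],"twist": [0,0,0]},{"slide": [0,0,-4],"twist": [0,0,0]},{"slide": [0,0,-1],"twist": [0,0,0]},{"slide": [0,0,-1],"twist": [0,0,0]},{"slide": [0,0,0],"twist": [0,0,0]},{"slide": [0,0,0],"twist": [0,0,0]},{"slide": [0,0,0],"twist": [0,0,0]}]'

```text
time_s: 7.8
tool_pos: [658.4, 119.3, 108.1]
ee_rot: [-2.081, 0.275, 2.081]
ft_force: [0.7, 0.3, -4.9]
gripper_width: 31.6
```

Emit:
carry_out --deltas '[{"slide": [0,0,-0.5],"twist": [0,0,0]},{"slide": [0,0,-0.5],"twist": [0,0,0]},{"slide": [0,0,-0.5],"twist": [0,0,0]},{"slide": [0,0,-0.5],"twist": [0,0,0]},{"slide": [0,0,-0.5],"twist": [0,0,0]},{"slide": [0,0,0],"twist": [0,0,0]},{"slide": [0,0,0],"twist": [0,0,0]},{"slide": [0,0,0],"twist": [0,0,0]},{"slide": [0,0,0],"twist": [0,0,0]},{"slide": [0,0,0],"twist": [0,0,0]}]'

```text
time_s: 9.05
tool_pos: [658.4, 119.3, 105.4]
ee_rot: [-2.081, 0.275, 2.081]
ft_force: [-1.0, 0.2, -5.0]
gripper_width: 31.8
```

Emit:
carry_out --deltas '[{"slide": [0,0,-0.4],"twist": [0,0,0]},{"slide": [0,0,-0.4],"twist": [0,0,0]},{"slide": [0,0,-0.4],"twist": [0,0,0]},{"slide": [0,0,-0.4],"twist": [0,0,0]},{"slide": [0,0,-0.4],"twist": [0,0,0]},{"slide": [0,0,0],"twist": [0,0,0]},{"slide": [0,0,0],"twist": [0,0,0]},{"slide": [0,0,0],"twist": [0,0,0]},{"slide": [0,0,0],"twist": [0,0,0]},{"slide": [0,0,0],"twist": [0,0,0]}]'

```text
time_s: 10.3
tool_pos: [658.5, 119.3, 103.5]
ee_rot: [-2.082, 0.275, 2.081]
ft_force: [-0.2, 2.6, 0.1]
gripper_width: 31.8
```

Emit:
carry_out --deltas '[{"slide": [0,0,0],"twist": [0,0,0]},{"slide": [0,0,0],"twist": [0,0,0]},{"slide": [0,0,0],"twist": [0,0,0]},{"slide": [0,0,0],"twist": [0,0,0]},{"slide": [0,0,0],"twist": [0,0,0]},{"slide": [0,0,0],"twist": [0,0,0]},{"slide": [0,0,0],"twist": [0,0,0]},{"slide": [0,0,0],"twist": [0,0,0]},{"slide": [0,0,0],"twist": [0,0,0]},{"slide": [0,0,0],"twist": [0,0,0]}]' --claw 0.8

```text
time_s: 11.55
tool_pos: [658.4, 119.3, 103.4]
ee_rot: [-2.081, 0.275, 2.081]
ft_force: [-0.0, -0.0, -0.1]
gripper_width: 73.1
```

Emit:
carry_out --deltas '[{"slide": [0,0,20],"twist": [0,0,0]},{"slide": [0,0,30],"twist": [0,0,0]},{"slide": [0,0,30],"twist": [0,0,0]},{"slide": [0,0,20],"twist": [0,0,0]},{"slide": [0,0,0],"twist": [0,0,0]},{"slide": [0,0,0],"twist": [0,0,0]},{"slide": [0,0,0],"twist": [0,0,0]},{"slide": [0,0,0],"twist": [0,0,0]},{"slide": [0,0,0],"twist": [0,0,0]},{"slide": [0,0,0],"twist": [0,0,0]}]'

```text
time_s: 12.8
tool_pos: [658.4, 119.3, 203.3]
ee_rot: [-2.081, 0.275, 2.081]
ft_force: [-0.2, -0.5, -0.2]
gripper_width: 72.8
```

Run:
```python
from h import *
s,R=tool();f=grab_frame("wrist");save("w3",f)
C=cloud(f,s);D=np.hypot(C[...,0]-659,C[...,1]-120)
u=np.array([np.cos(np.radians(-15)),np.sin(np.radians(-15))]);v=np.array([-u[1],u[0]])
a=(C[...,:2]-[659.4,120.4])@u;b=(C[...,:2]-[659.4,120.4])@v
m=(np.abs(a)<50)&(np.abs(b)<28)&(a>42)
print("pan floor far z",np.nanmedian(C[m][:,2]),m.sum())
m=(np.abs(a)<60)&(np.abs(b)<30)&(C[...,2]<160)
z=C[m][:,2];print(np.histogram(z,bins=range(60,160,5)))
zt=np.nanmax(np.where(m&(C[...,2]<145),C[...,2],0));
mt=m&(C[...,2]>zt-5);P=C[mt];print(zt,np.median(P[:,2]),cv2.minAreaRect(P[:,:2].astype(np.float32)))
f=grab_frame("scene");save("s3",f,(310,200,460,340),4);C=cloud(f)
a=(C[...,:2]-[659.4,120.4])@u;b=(C[...,:2]-[659.4,120.4])@v
m=(np.abs(a)<53)&(np.abs(b)<30)&(C[...,2]<150);print(np.histogram(C[m][:,2],bins=range(60,160,5)))
```

```text
t 12.8 tcp [658.4 119.3 203.3] xaxis [-0. -0. -1.] yaw(y) -105.04 F [-0.16 -0.5  -0.21] w 72.8 q [ 0.14  0.34  1.81 -0.    0.99  1.98]
pan floor far z 79.44015949160735 817
(array([   0,    0,    0, 4142, 1833,  154,   46,   52,  142,  425, 1181,
       2162, 1019,    0,    0,    0,    0,    0,    0]), array([ 60,  65,  70,  75,  80,  85,  90,  95, 100, 105, 110, 115, 120,
       125, 130, 135, 140, 145, 150, 155]))
122.48272934983018 119.65156561143623 ((658.9077758789062, 119.64061737060547), (31.838428497314453, 47.55607604980469), 74.95361328125)
(array([ 17,   4,   4, 224, 172,  47,  61,  71,  77,  96, 126, 178,  85,
         0,   0,   0,   0,   0,   0]), array([ 60,  65,  70,  75,  80,  85,  90,  95, 100, 105, 110, 115, 120,
       125, 130, 135, 140, 145, 150, 155]))
```

View pics/s3.png

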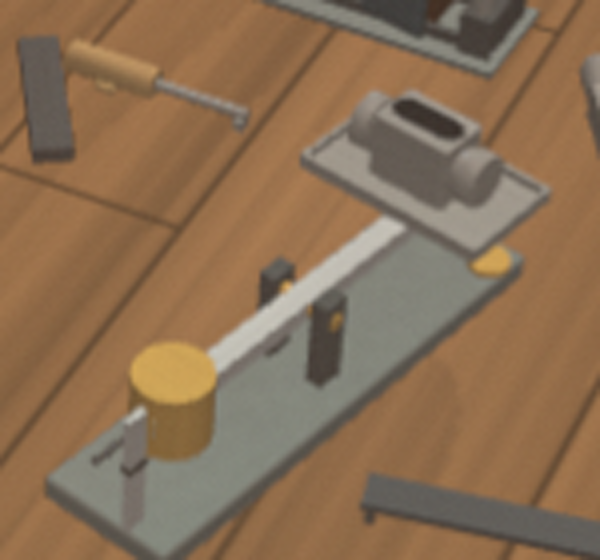

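The scene view shows the head flat in the pan at about (430,150), with the beam near level. I'll let it settle and compare heights with the empty pan.

Emit:
carry_out --deltas '[{"slide": [0,0,0],"twist": [0,0,0]},{"slide": [0,0,0],"twist": [0,0,0]},{"slide": [0,0,0],"twist": [0,0,0]},{"slide": [0,0,0],"twist": [0,0,0]},{"slide": [0,0,0],"twist": [0,0,0]},{"slide": [0,0,0],"twist": [0,0,0]},{"slide": [0,0,0],"twist": [0,0,0]},{"slide": [0,0,0],"twist": [0,0,0]},{"slide": [0,0,0],"twist": [0,0,0]},{"slide": [0,0,0],"twist": [0,0,0]}]'

```text
time_s: 14.15
tool_pos: [658.4, 119.3, 203.4]
ee_rot: [-2.081, 0.275, 2.081]
ft_force: [-0.4, 0.8, -0.2]
gripper_width: 72.9
```

Run:
```python
from h import *
import pickle
u=np.array([np.cos(np.radians(-15)),np.sin(np.radians(-15))]);v=np.array([-u[1],u[0]])
def reg(C,n,amin,amax,bm=25,zr=(70,100)):
    a=(C[...,:2]-[659.4,120.4])@u;b=(C[...,:2]-[659.4,120.4])@v
    m=(a>amin)&(a<amax)&(np.abs(b)<bm)&(C[...,2]>zr[0])&(C[...,2]<zr[1]);print(n,np.median(C[m][:,2]).round(2),m.sum())
def beam(C,n):   # beam slope along v, top of beam 20<b<.. between pivot & pan, and to counterweight
    a=(C[...,:2]-[659.4,120.4])@u;b=(C[...,:2]-[659.4,120.4])@v
    m=(np.abs(a)<4)&(b>-165)&(b<-40)&(C[...,2]>35)&(C[...,2]<85)
    P=np.c_[b[m],C[m][:,2]];p=np.polyfit(P[:,0],P[:,1],1)
    for _ in range(3):
        r=np.abs(P[:,1]-np.polyval(p,P[:,0]));k=r<4;p=np.polyfit(P[k,0],P[k,1],1)
    print(n,"beam slope",p[0].round(4),"z@pivot",np.polyval(p,-100).round(1),k.sum())
for n in("top","scene"):
    C=cloud(pickle.load(open(n+"0.pkl","rb")));reg(C,n+" empty",42,51);beam(C,n+" empty")
    C=cloud(grab_frame(n));reg(C,n+" now",42,51);beam(C,n+" now")
s,R=tool()
for i in range(2):
    C=cloud(grab_frame("wrist"),s);reg(C,"wrist",42,51);beam(C,"wrist")
```

```text
top empty 93.02 130
top empty beam slope 0.1361 z@pivot 63.3 275
top now nan 0
top now beam slope -0.0112 z@pivot 63.5 273
scene empty 94.02 68
scene empty beam slope 0.1374 z@pivot 64.0 184
scene now 79.31 61
scene now beam slope -0.0134 z@pivot 64.1 157
t 14.25 tcp [658.4 119.3 203.4] xaxis [ 0.  0. -1.] yaw(y) -105.04 F [0.09 0.08 1.07] w 73.2 q [0.14 0.34 1.81 0.   0.99 1.98]
wrist 79.32 801
wrist beam slope -0.0101 z@pivot 64.3 1405
wrist 79.32 804
wrist beam slope -0.0096 z@pivot 64.3 1412
  return _methods._mean(a, axis=axis, dtype=dtype,
  ret = ret.dtype.type(ret / rcount)
```

The empty beam slope was 0.136 and it is now about -0.011, a change of about 0.147 rad against 0.12 for level. The pan dropped about 14 mm against 12 mm for level. All three cameras put it slightly below level, so this is full weight and goes in the one-post nest. I'll pick it up again.

Emit:
carry_out --deltas '[{"slide": [0,0,-30],"twist": [0,0,0]},{"slide": [0,0,-30],"twist": [0,0,0]},{"slide": [0,0,-25],"twist": [0,0,0]},{"slide": [0,0,-14],"twist": [0,0,0]},{"slide": [0,0,-8],"twist": [0,0,0]},{"slide": [0,0,-3],"twist": [0,0,0]},{"slide": [0,0,0],"twist": [0,0,0]},{"slide": [0,0,0],"twist": [0,0,0]},{"slide": [0,0,0],"twist": [0,0,0]},{"slide": [0,0,0],"twist": [0,0,0]}]'

```text
time_s: 15.6
tool_pos: [658.5, 119.3, 93.7]
ee_rot: [-2.082, 0.275, 2.081]
ft_force: [0.9, 0.1, 0.0]
gripper_width: 72.9
```

Emit:
carry_out --deltas '[{"slide": [0,0,0],"twist": [0,0,0]},{"slide": [0,0,0],"twist": [0,0,0]},{"slide": [0,0,0],"twist": [0,0,0]},{"slide": [0,0,0],"twist": [0,0,0]},{"slide": [0,0,0],"twist": [0,0,0]},{"slide": [0,0,0],"twist": [0,0,0]},{"slide": [0,0,0],"twist": [0,0,0]},{"slide": [0,0,0],"twist": [0,0,0]},{"slide": [0,0,0],"twist": [0,0,0]},{"slide": [0,0,0],"twist": [0,0,0]}]' --claw 0.25 --grip_force 50

```text
time_s: 16.85
tool_pos: [658.4, 119.3, 93.5]
ee_rot: [-2.081, 0.275, 2.081]
ft_force: [0.8, 1.1, -0.5]
gripper_width: 31.9
```

Emit:
carry_out --deltas '[{"slide": [0,0,15],"twist": [0,0,0]},{"slide": [0,0,35],"twist": [0,0,0]},{"slide": [0,-10,45],"twist": [0,0,0]},{"slide": [-12,-30,5],"twist": [0,0,2]},{"slide": [-20,-45,0],"twist": [0,0,2]},{"slide": [-25,-50,0],"twist": [0,0,2]},{"slide": [-25,-50,0],"twist": [0,0,2]},{"slide": [-25,-50,0],"twist": [0,0,2]},{"slide": [-25,-50,0],"twist": [0,0,2]},{"slide": [-25,-50,0],"twist": [0,0,1]}]'

```text
time_s: 18.1
tool_pos: [500.2, -217.0, 194.2]
ee_rot: [-2.204, 0.038, 2.204]
ft_force: [0.6, -0.3, -5.1]
gripper_width: 31.6
```

Emit:
carry_out --deltas '[{"slide": [-25,-50,0],"twist": [0,0,1]},{"slide": [-20,-40,0],"twist": [0,0,0]},{"slide": [-10,-25,0],"twist": [0,0,0]},{"slide": [-6,-8,0],"twist": [0,0,0]},{"slide": [0,0,0],"twist": [0,0,0]},{"slide": [0,0,0],"twist": [0,0,0]},{"slide": [0,0,0],"twist": [0,0,0]},{"slide": [0,0,0],"twist": [0,0,0]},{"slide": [0,0,0],"twist": [0,0,0]},{"slide": [0,0,0],"twist": [0,0,0]}]'

```text
time_s: 19.35
tool_pos: [440.4, -338.6, 193.4]
ee_rot: [-2.212, 0.02, 2.212]
ft_force: [0.0, -0.7, -5.0]
gripper_width: 31.6
```

Run:
```python
from h import *
import pickle
s,R=tool();f=grab_frame("wrist");save("w4",f);pickle.dump((f,s),open("w4.pkl","wb"))
C=cloud(f,s)
L=C[(np.abs(C[...,0]-490)<130)&(np.abs(C[...,1]+337)<70)&(C[...,2]<75)]
# cross-section profile by y for several x slices
for x0 in range(430,610,15):
    q=L[np.abs(L[:,0]-x0)<3]
    w=q[(q[:,2]>10)&(q[:,2]<18)][:,1]; b=q[(q[:,2]>3)][:,1]
    fl=q[(q[:,2]>4)&(q[:,2]<9)][:,1]
    if len(w)>5:
        c=np.median(w);print(x0,"walls: ",[np.round([g.min(),g.max()],1).tolist() for g in(w[w<c],w[w>=c]) if len(g)],"base",np.round([b.min(),b.max()],1),"zmax",q[:,2].max().round(1))
m=(L[:,2]>42);print("post",L[m].mean(0) if m.sum() else None,L[m].min(0),L[m].max(0))
```

```text
t 19.35 tcp [ 440.4 -338.6  193.4] xaxis [-0.  0. -1.] yaw(y) -91.03 F [ 0.03 -0.67 -5.03] w 31.6 q [-0.7   0.18  2.04  0.    0.92  0.89]
445 walls:  [[-359.7, -355.2], [-317.0, -312.2]] base [-374.2 -298.5] zmax 16.2
460 walls:  [[-360.7, -356.1], [-356.1, -312.8]] base [-375.  -299.3] zmax 15.6
475 walls:  [[-360.6, -318.0], [-317.9, -313.3]] base [-374.8 -299.9] zmax 15.9
490 walls:  [[-361.5, -357.0], [-357.0, -313.8]] base [-375.6 -299.6] zmax 16.1
505 walls:  [[-362.4, -357.2], [-319.0, -314.4]] base [-376.4 -300.3] zmax 16.1
520 walls:  [[-362.4, -319.4], [-319.4, -315.0]] base [-377.  -301.1] zmax 16.3
535 walls:  [[-363.3, -359.0], [-359.0, -315.5]] base [-376.1 -300.8] zmax 41.3
550 walls:  [[-363.3, -359.0], [-320.4, -316.0]] base [-376.8 -301.6] zmax 17.1
565 walls:  [[-369.0, -341.6], [-340.8, -312.3]] base [-377.6 -302.2] zmax 37.9
post [ 576.56515692 -340.56850857   56.91532646] [ 570.16442454 -347.50470385   42.1812931 ] [ 584.56260277 -333.63364413   60.53696048]
```

View pics/w4.png

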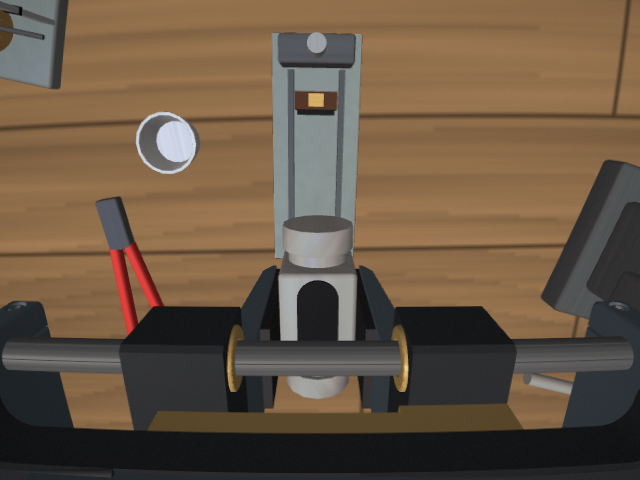

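The wrist view confirms one post (317,42), the shoe at (316,101) and the head centred at (318,310). The nest runs at -2.0°, with its centre line at y = -336.0 - 0.035(x-445) and its origin at x≈492. I'll lower the head to nest x ≈ -37.

Emit:
carry_out --deltas '[{"slide": [5,1,-10],"twist": [0,0,-0.5]},{"slide": [5,1,-25],"twist": [0,0,-0.5]},{"slide": [5,0,-30],"twist": [0,0,0]},{"slide": [0,0,-30],"twist": [0,0,0]},{"slide": [0,0,-30],"twist": [0,0,0]},{"slide": [0,0,-20],"twist": [0,0,0]},{"slide": [0,0,-10],"twist": [0,0,0]},{"slide": [0,0,-5],"twist": [0,0,0]},{"slide": [0,0,0],"twist": [0,0,0]},{"slide": [0,0,0],"twist": [0,0,0]}]'

```text
time_s: 20.65
tool_pos: [455.8, -337.0, 34.2]
ee_rot: [-2.205, 0.04, 2.203]
ft_force: [0.5, -0.2, -4.9]
gripper_width: 31.8
```

Run:
```python
from h import *
s,R=tool();f=grab_frame("wrist");C=cloud(f,s)
for x0 in range(510,560,10):
    q=C[(np.abs(C[...,0]-x0)<2)&(np.abs(C[...,1]+338)<40)]
    w=q[(q[:,2]>11)&(q[:,2]<17)][:,1];g=[w[w<-345],w[w>-330]]
    if len(g[0])and len(g[1]):print(x0,[np.round([k.min(),k.max()],1).tolist() for k in g])
# head top
H=C[(C[...,2]>50)&(C[...,2]<64)&(np.abs(C[...,0]-455)<45)&(np.abs(C[...,1]+336)<20)]
print(len(H),H.min(0),H.max(0)) if len(H) else 0
save("w5",f)
```

```text
t 20.65 tcp [ 455.8 -337.    34.2] xaxis [ 0.001 -0.001 -1.   ] yaw(y) -92.04 F [ 0.48 -0.19 -4.94] w 31.8 q [-0.68  0.45  2.05  0.    0.63  0.93]
510 [[-362.5, -357.3], [-319.3, -314.6]]
520 [[-362.6, -357.6], [-319.7, -314.8]]
530 [[-363.1, -357.9], [-319.9, -315.0]]
540 [[-363.0, -358.4], [-320.1, -315.1]]
550 [[-363.4, -358.3], [-320.6, -315.3]]
9089 [ 415.27106136 -355.9744517    50.00175105] [ 496.44237411 -316.09573378   63.98896816]
```

View pics/w5.png

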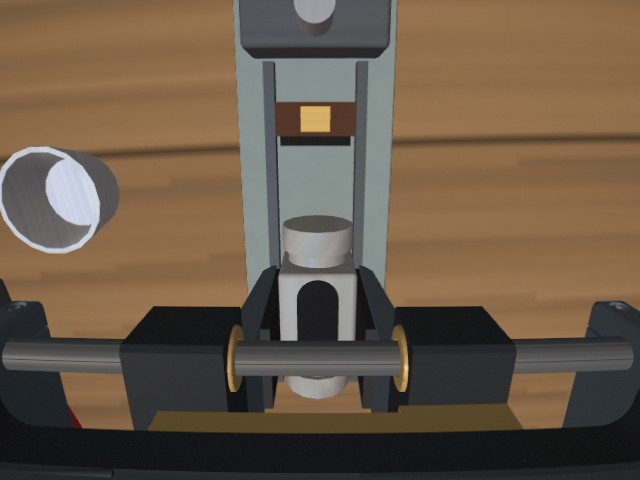

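The head at (318,240) is centred in the channel at (316,200), with the shoe at (316,120). Now the last bit down.

Emit:
carry_out --deltas '[{"slide": [0,0.4,-4],"twist": [0,0,0]},{"slide": [0,0,-4],"twist": [0,0,0]},{"slide": [0,0,-2],"twist": [0,0,0]},{"slide": [0,0,-1],"twist": [0,0,0]},{"slide": [0,0,-0.5],"twist": [0,0,0]},{"slide": [0,0,-0.5],"twist": [0,0,0]},{"slide": [0,0,-0.5],"twist": [0,0,0]},{"slide": [0,0,0],"twist": [0,0,0]},{"slide": [0,0,0],"twist": [0,0,0]},{"slide": [0,0,0],"twist": [0,0,0]}]'

```text
time_s: 21.95
tool_pos: [455.4, -336.3, 21.0]
ee_rot: [-2.204, 0.039, 2.203]
ft_force: [0.2, -0.4, -4.7]
gripper_width: 31.8
```

Emit:
carry_out --deltas '[{"slide": [0,0,-0.4],"twist": [0,0,0]},{"slide": [0,0,-0.4],"twist": [0,0,0]},{"slide": [0,0,-0.4],"twist": [0,0,0]},{"slide": [0,0,0],"twist": [0,0,0]},{"slide": [0,0,0],"twist": [0,0,0]},{"slide": [0,0,0],"twist": [0,0,0]},{"slide": [0,0,0],"twist": [0,0,0]},{"slide": [0,0,0],"twist": [0,0,0]},{"slide": [0,0,0],"twist": [0,0,0]},{"slide": [0,0,0],"twist": [0,0,0]}]'

```text
time_s: 23.2
tool_pos: [455.5, -336.3, 20.5]
ee_rot: [-2.203, 0.039, 2.204]
ft_force: [-5.4, 4.6, 13.2]
gripper_width: 31.5
```

Emit:
carry_out --deltas '[{"slide": [0,0,0.4],"twist": [0,0,0]},{"slide": [0,0,0.4],"twist": [0,0,0]},{"slide": [4,-0.14,0],"twist": [0,0,0]},{"slide": [5,-0.17,0],"twist": [0,0,0]},{"slide": [5,-0.17,0],"twist": [0,0,0]},{"slide": [4,-0.14,0],"twist": [0,0,0]},{"slide": [2,-0.07,0],"twist": [0,0,0]},{"slide": [0,0,0],"twist": [0,0,0]},{"slide": [0,0,0],"twist": [0,0,0]},{"slide": [0,0,0],"twist": [0,0,0]}]'

```text
time_s: 24.45
tool_pos: [475.4, -337.0, 20.5]
ee_rot: [-2.204, 0.039, 2.203]
ft_force: [0.8, -0.3, -3.6]
gripper_width: 31.7
```

Emit:
carry_out --deltas '[{"slide": [2,-0.07,0],"twist": [0,0,0]},{"slide": [2,-0.07,0],"twist": [0,0,0]},{"slide": [2,-0.07,0],"twist": [0,0,0]},{"slide": [2,-0.07,0],"twist": [0,0,0]},{"slide": [2,-0.07,0],"twist": [0,0,0]},{"slide": [2,-0.07,0],"twist": [0,0,0]},{"slide": [2,-0.07,0],"twist": [0,0,0]},{"slide": [1,-0.03,0],"twist": [0,0,0]},{"slide": [0,0,0],"twist": [0,0,0]},{"slide": [0,0,0],"twist": [0,0,0]}]'

```text
time_s: 25.7
tool_pos: [489.4, -337.4, 20.5]
ee_rot: [-2.201, 0.038, 2.206]
ft_force: [-11.4, -2.0, 5.6]
gripper_width: 31.3
```

Emit:
carry_out --deltas '[{"slide": [1.5,-0.05,0.2],"twist": [0,0,0]},{"slide": [1.5,-0.05,0],"twist": [0,0,0]},{"slide": [1.5,-0.05,0],"twist": [0,0,0]},{"slide": [1,-0.03,0],"twist": [0,0,0]},{"slide": [1,-0.03,0],"twist": [0,0,0]},{"slide": [1,-0.03,0],"twist": [0,0,0]},{"slide": [0.5,-0.02,0],"twist": [0,0,0]},{"slide": [0,0,0],"twist": [0,0,0]},{"slide": [0,0,0],"twist": [0,0,0]},{"slide": [0,0,0],"twist": [0,0,0]}]'

```text
time_s: 26.95
tool_pos: [497.2, -337.6, 20.5]
ee_rot: [-2.201, 0.038, 2.206]
ft_force: [-11.6, -2.2, 2.2]
gripper_width: 31.8
```

Emit:
carry_out --deltas '[{"slide": [0.5,-0.02,0],"twist": [0,0,0]},{"slide": [0.5,-0.02,0],"twist": [0,0,0]},{"slide": [0.5,-0.02,0],"twist": [0,0,0]},{"slide": [0.5,-0.02,0],"twist": [0,0,0]},{"slide": [0.5,-0.02,0],"twist": [0,0,0]},{"slide": [0.5,-0.02,0],"twist": [0,0,0]},{"slide": [0,0,0],"twist": [0,0,0]},{"slide": [0,0,0],"twist": [0,0,0]},{"slide": [0,0,0],"twist": [0,0,0]},{"slide": [0,0,0],"twist": [0,0,0]}]'

```text
time_s: 28.2
tool_pos: [500.2, -337.7, 20.5]
ee_rot: [-2.201, 0.038, 2.206]
ft_force: [-12.0, -2.2, 2.6]
gripper_width: 31.6
```

Emit:
carry_out --deltas '[{"slide": [0.3,-0.01,0],"twist": [0,0,0]},{"slide": [0.3,-0.01,0],"twist": [0,0,0]},{"slide": [0.3,-0.01,0],"twist": [0,0,0]},{"slide": [0.3,-0.01,0],"twist": [0,0,0]},{"slide": [0,0,0],"twist": [0,0,0]},{"slide": [0,0,0],"twist": [0,0,0]},{"slide": [0,0,0],"twist": [0,0,0]},{"slide": [0,0,0],"twist": [0,0,0]},{"slide": [0,0,0],"twist": [0,0,0]},{"slide": [0,0,0],"twist": [0,0,0]}]'

```text
time_s: 29.45
tool_pos: [501.3, -337.8, 20.5]
ee_rot: [-2.2, 0.038, 2.206]
ft_force: [-11.1, -2.7, 2.8]
gripper_width: 31.7
```

Emit:
carry_out --deltas '[{"slide": [0.3,-0.01,0],"twist": [0,0,0]},{"slide": [0.3,-0.01,0],"twist": [0,0,0]},{"slide": [0.3,-0.01,0],"twist": [0,0,0]},{"slide": [0.3,-0.01,0],"twist": [0,0,0]},{"slide": [0,0,0],"twist": [0,0,0]},{"slide": [0,0,0],"twist": [0,0,0]},{"slide": [0,0,0],"twist": [0,0,0]},{"slide": [0,0,0],"twist": [0,0,0]},{"slide": [0,0,0],"twist": [0,0,0]},{"slide": [0,0,0],"twist": [0,0,0]}]'

```text
time_s: 30.7
tool_pos: [502.6, -337.8, 20.5]
ee_rot: [-2.2, 0.038, 2.206]
ft_force: [-12.2, -2.5, 4.1]
gripper_width: 31.8
```

Emit:
carry_out --deltas '[{"slide": [0.3,-0.01,0.1],"twist": [0,0,0]},{"slide": [0.3,-0.01,0],"twist": [0,0,0]},{"slide": [0.3,-0.01,0],"twist": [0,0,0]},{"slide": [0,0,0],"twist": [0,0,0]},{"slide": [0,0,0],"twist": [0,0,0]},{"slide": [0,0,0],"twist": [0,0,0]},{"slide": [0,0,0],"twist": [0,0,0]},{"slide": [0,0,0],"twist": [0,0,0]},{"slide": [0,0,0],"twist": [0,0,0]},{"slide": [0,0,0],"twist": [0,0,0]}]'

```text
time_s: 31.95
tool_pos: [503.5, -337.8, 20.5]
ee_rot: [-2.2, 0.038, 2.206]
ft_force: [-10.9, -3.7, 0.9]
gripper_width: 31.8
```

Emit:
carry_out --deltas '[{"slide": [0,-0.4,0],"twist": [0,0,0]},{"slide": [0.3,-0.01,0],"twist": [0,0,0]},{"slide": [0.3,-0.01,0],"twist": [0,0,0]},{"slide": [0.3,-0.01,0],"twist": [0,0,0]},{"slide": [0,0,0],"twist": [0,0,0]},{"slide": [0,0,0],"twist": [0,0,0]},{"slide": [0,0,0],"twist": [0,0,0]},{"slide": [0,0,0],"twist": [0,0,0]},{"slide": [0,0,0],"twist": [0,0,0]},{"slide": [0,0,0],"twist": [0,0,0]}]'

```text
time_s: 33.2
tool_pos: [504.1, -337.9, 20.5]
ee_rot: [-2.2, 0.037, 2.206]
ft_force: [-11.6, -0.1, 4.7]
gripper_width: 32.0
```

Run:
```python
from h import *
s,R=tool();f=grab_frame("wrist");C=cloud(f,s)
n0=np.array([492,-337.8]);u=np.array([np.cos(-.034),np.sin(-.034)]);v=np.array([-u[1],u[0]])
a=(C[...,:2]-n0)@u;b=(C[...,:2]-n0)@v;z=C[...,2]
def r(n,m):print(n,"a",np.percentile(a[m],[1,50,99]).round(1),"b",np.percentile(b[m],[1,99]).round(1),m.sum()) if m.sum() else print(n,0)
r("post",(z>45)&(a>70)&(a<110)&(abs(b)<12))
r("block",(z>30)&(z<40)&(a>64)&(a<110)&(abs(b)<38))
r("base end",(z>3)&(z<9)&(a>85)&(a<115)&(abs(b)<38))
r("shoe",(z>28)&(z<43)&(a>45)&(a<75)&(abs(b)<17))
r("walls",(z>12)&(z<16)&(a>40)&(a<85)&(abs(b)>17)&(abs(b)<26))
r("head",(z>25)&(z<47)&(a<60)&(abs(b)<17))
save("w6",f)
```

```text
t 33.2 tcp [ 504.1 -337.9   20.5] xaxis [-0.003  0.001 -1.   ] yaw(y) -92.02 F [-11.6   -0.1    4.72] w 32.0 q [-0.63  0.52  1.97 -0.    0.65  0.98]
post a [79.2 85.8 92.3] b [-6.2  6.7] 1412
block a [64.5 84.3 96.3] b [-28.7  29.4] 8625
base end a [ 86.   99.5 102.7] b [-37.2  37.6] 2600
shoe a [45.3 59.  74.8] b [-16.3  16.4] 5110
walls a [40.4 56.6 71.7] b [-23.8  24.1] 1506
head a [-26.4  34.9  59.6] b [-15.9  15.8] 9589
```

View pics/w6.png

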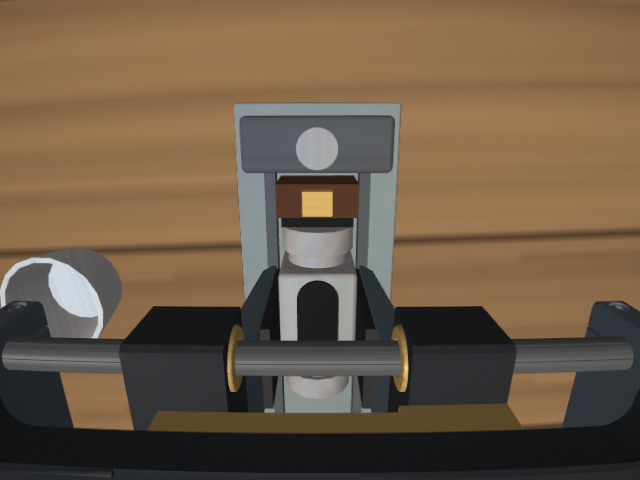

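The view shows the head front against the shoe at (317,225), nearly home. The nest end and wall edges put the origin nearer x=494, so home is about 504. I'll continue in small steps.

Emit:
carry_out --deltas '[{"slide": [0.3,-0.01,0],"twist": [0,0,0]},{"slide": [0.3,-0.01,0],"twist": [0,0,0]},{"slide": [0,0,0],"twist": [0,0,0]},{"slide": [0,0,0],"twist": [0,0,0]},{"slide": [0,0,0],"twist": [0,0,0]},{"slide": [0,0,0],"twist": [0,0,0]},{"slide": [0,0,0],"twist": [0,0,0]},{"slide": [0,0,0],"twist": [0,0,0]},{"slide": [0,0,0],"twist": [0,0,0]},{"slide": [0,0,0],"twist": [0,0,0]}]'

```text
time_s: 34.5
tool_pos: [504.8, -337.9, 20.5]
ee_rot: [-2.2, 0.037, 2.206]
ft_force: [-12.3, 0.3, 4.4]
gripper_width: 31.3
```

Emit:
carry_out --deltas '[{"slide": [0.3,-0.01,0],"twist": [0,0,0]},{"slide": [0.3,-0.01,0],"twist": [0,0,0]},{"slide": [0,0,0],"twist": [0,0,0]},{"slide": [0,0,0],"twist": [0,0,0]},{"slide": [0,0,0],"twist": [0,0,0]},{"slide": [0,0,0],"twist": [0,0,0]},{"slide": [0,0,0],"twist": [0,0,0]},{"slide": [0,0,0],"twist": [0,0,0]},{"slide": [0,0,0],"twist": [0,0,0]},{"slide": [0,0,0],"twist": [0,0,0]}]'

```text
time_s: 35.75
tool_pos: [504.9, -337.9, 20.5]
ee_rot: [-2.199, 0.037, 2.207]
ft_force: [-15.2, -0.4, 7.4]
gripper_width: 31.8
```

Emit:
carry_out --deltas '[{"slide": [0.2,-0.01,0],"twist": [0,0,0]},{"slide": [0.2,-0.01,0],"twist": [0,0,0]},{"slide": [0.2,-0.01,0],"twist": [0,0,0]},{"slide": [0,0,0],"twist": [0,0,0]},{"slide": [0,0,0],"twist": [0,0,0]},{"slide": [0,0,0],"twist": [0,0,0]},{"slide": [0,0,0],"twist": [0,0,0]},{"slide": [0,0,0],"twist": [0,0,0]},{"slide": [0,0,0],"twist": [0,0,0]},{"slide": [0,0,0],"twist": [0,0,0]}]'

```text
time_s: 37.0
tool_pos: [504.9, -337.9, 20.6]
ee_rot: [-2.197, 0.037, 2.208]
ft_force: [-20.5, -0.7, 11.5]
gripper_width: 32.0
```

Emit:
carry_out --deltas '[{"slide": [0,0,0],"twist": [0,0,0]},{"slide": [0,0,0],"twist": [0,0,0]},{"slide": [0,0,0],"twist": [0,0,0]},{"slide": [0,0,0],"twist": [0,0,0]},{"slide": [0,0,0],"twist": [0,0,0]},{"slide": [0,0,0],"twist": [0,0,0]},{"slide": [0,0,0],"twist": [0,0,0]},{"slide": [0,0,0],"twist": [0,0,0]},{"slide": [0,0,0],"twist": [0,0,0]},{"slide": [0.1,0,0],"twist": [0,0,0]}]'

```text
time_s: 38.25
tool_pos: [505.0, -337.9, 20.5]
ee_rot: [-2.197, 0.037, 2.208]
ft_force: [-23.8, -2.5, 12.2]
gripper_width: 31.6
```

Run:
```python
from h import *
for i in range(8):
    grab_frame("top");s=observe();print(round(s["time_s"],2),s["ft_force"].round(1),s["tool_pos"].round(1))
```

```text
38.3 [-21.3  -1.2  12.5] [ 505.  -337.9   20.5]
38.35 [-21.6  -1.4  13.1] [ 504.9 -337.9   20.5]
38.4 [-21.7  -1.   13.4] [ 504.9 -337.9   20.6]
38.45 [-22.   -1.1  11.8] [ 504.9 -337.9   20.6]
38.5 [-21.4  -0.3  12.6] [ 504.9 -337.9   20.5]
38.55 [-22.   -2.7  12.7] [ 504.9 -337.9   20.6]
38.6 [-21.7  -1.2  12.8] [ 504.9 -337.9   20.5]
38.65 [-21.7  -1.5  12.4] [ 505.  -337.9   20.6]
```

About 21.7 N total is steady at the wrist. Less floor friction, that is roughly 15–18 N on the shoe, held for more than a second. Now release.

Emit:
carry_out --deltas '[{"slide": [0,0,0],"twist": [0,0,0]},{"slide": [0,0,0],"twist": [0,0,0]},{"slide": [0,0,0],"twist": [0,0,0]},{"slide": [0,0,0],"twist": [0,0,0]},{"slide": [0,0,0],"twist": [0,0,0]},{"slide": [0,0,0],"twist": [0,0,0]},{"slide": [0,0,0],"twist": [0,0,0]},{"slide": [0,0,0],"twist": [0,0,0]},{"slide": [0,0,0],"twist": [0,0,0]},{"slide": [0,0,0],"twist": [0,0,0]}]' --claw 0.7

```text
time_s: 39.9
tool_pos: [507.5, -338.5, 20.8]
ee_rot: [-2.204, 0.039, 2.203]
ft_force: [-0.4, -0.3, 0.0]
gripper_width: 63.8
```

Emit:
carry_out --deltas '[{"slide": [0,0,10],"twist": [0,0,0]},{"slide": [0,0,25],"twist": [0,0,0]},{"slide": [0,0,30],"twist": [0,0,0]},{"slide": [0,0,30],"twist": [0,0,0]},{"slide": [-20,0,30],"twist": [0,0,0]},{"slide": [-20,0,20],"twist": [0,0,0]},{"slide": [-10,0,0],"twist": [0,0,0]},{"slide": [0,0,0],"twist": [0,0,0]},{"slide": [0,0,0],"twist": [0,0,0]},{"slide": [0,0,0],"twist": [0,0,0]}]'

```text
time_s: 41.15
tool_pos: [457.7, -338.3, 165.2]
ee_rot: [-2.202, 0.038, 2.204]
ft_force: [-0.0, 0.4, 0.0]
gripper_width: 63.5
```

Run:
```python
from h import *
s,R=tool();f=grab_frame("wrist");C=cloud(f,s)
n0=np.array([494,-337.8]);u=np.array([np.cos(-.034),np.sin(-.034)]);v=np.array([-u[1],u[0]])
a=(C[...,:2]-n0)@u;b=(C[...,:2]-n0)@v;z=C[...,2]
def r(n,m):print(n,"a",np.percentile(a[m],[1,50,99]).round(1),"b",np.percentile(b[m],[1,99]).round(1),"z",np.median(z[m]).round(1),m.sum()) if m.sum() else print(n,0)
r("post",(z>45)&(a>70)&(a<110)&(abs(b)<12))
r("base end",(z>3)&(z<9)&(a>-130)&(a<115)&(abs(b)<40))
r("walls",(z>12)&(z<16)&(a>-130)&(a<85)&(abs(b)>18)&(abs(b)<26))
m=(z>44)&(z<49)&(abs(a)<48)&(abs(b)<20);r("headtop",m)
P=np.c_[a[m],b[m]].astype(np.float32);print(cv2.minAreaRect(P))
r("head",(z>24)&(z<49)&(abs(a)<49)&(abs(b)<20))
save("w7",f)
```

```text
t 41.15 tcp [ 457.7 -338.3  165.2] xaxis [-0.001  0.001 -1.   ] yaw(y) -92.03 F [-0.04  0.45  0.02] w 63.5 q [-0.68  0.24  2.02  0.    0.88  0.93]
post a [76.6 83.  90.1] b [-6.4  6.8] z 58.2 412
base end a [-97.7 -26.9  99.6] b [-37.6  37.6] z 6.3 10502
walls a [-97.5  -6.8  69. ] b [-24.   23.9] z 14.3 2469
headtop a [-12.9  11.8  34.6] b [-15.7  15.5] z 46.5 2826
((10.731328010559082, 0.013118743896484375), (48.153377532958984, 31.649906158447266), 0.5965260863304138)
head a [-28.2  12.6  47.9] b [-15.6  15.4] z 45.9 4276
```

View pics/w7.png

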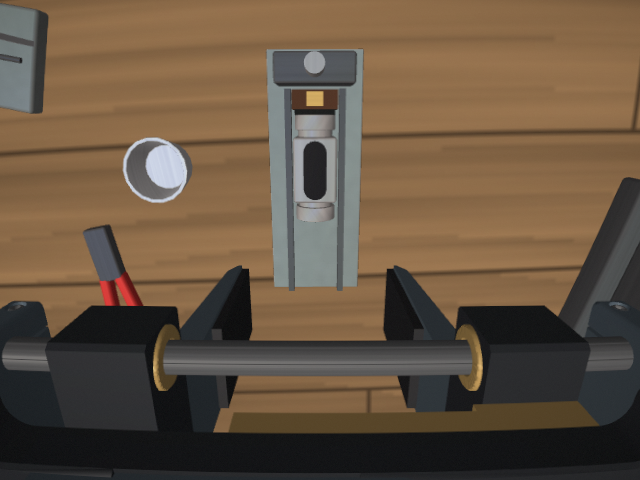

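Final view: the head at (315,165) lies eye up in the one-post nest, against the shoe at (315,98). It measures x=10.7, y=0.0 mm, 0.6° off the channel, top 46.5 mm, and the gripper is clear. Handing in.

```bash
python3 -c "
from workcell import *
print(finish_job())"
```

```text
the job is handed in; nothing more can be done
None
```

I weighed the bare steel head on the balance, put it in the one-post (full-weight) nest, pressed it home and handed the job in at about 41 s. The hand-in reports no verdict.

- **Weighing:** All three cameras showed the beam settling slightly below level. It turned about 0.147 rad against 0.12 for level, and the pan dropped about 14 mm against 12 mm. The head is therefore just over full weight, so close to level that either nest may have been acceptable.
- **Pressing:** I slid the head along the channel until the shoe stopped, then held a steady push for over a second. The wrist read about 21.7 N. Taking off my estimate of floor friction leaves about 15–18 N on the shoe.
- **Final check:** In the nest the head lies eye up and flat (top at 46.5 mm). Its centre is at x = 10.7 mm and y = 0.0 mm, 0.6° off the channel direction, and it touches the shoe. The gripper was clear, the wrist force was about zero, and no bystander was touched.

**Not confirmed or disagreeing:**
- The shoe force was never measured directly, only worked out from the wrist force.
- The shoe's travel was judged from the head's position and the rise in force at the stop.
- My first estimate of the nest's origin was 2 mm short; a closer look corrected it.
- During the press the arm moved forward only about 0.15 mm, less than the stop's quoted springiness suggests.

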